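# Press a blown flask down into the spring cradle and hold it

## Task

Take the wooden plug out of the spring cradle's ring and leave it standing in the shallow steel tray. Then pick up the long-necked round glass flask, sit it upright in the ring with its neck up, and press it gently straight down until the ring is fully home, flush with the rim of its housing. Finish while still holding the flask pressed down there: do not let go, and leave the other things on the bench where they are.

Things in the scene. Friction and masses are not known exactly. Their poses are not given: they have to be found in the camera images.
- cradle: spring cradle fixed to the bench: round dark base 120 mm across and 12 mm thick, with a grey tubular housing 106 mm across whose rim is 40 mm above the bench. Origin at the centre of its underside, on the bench, z up. The aluminium ring moves up and down on its axis
- ring_top (a point): centre of the ring's upper face. The ring is 90 mm across outside, its hole 66 mm, 10 mm thick; when free its upper face is 60 mm above the bench (20 mm above the housing rim). It sinks straight down with a spring under it. Well below it is open down to 12 mm above the bench
- ring (a joint): how far the ring is pressed down, m: 0 when free (top), 0.020 at its bottom stop, flush with the housing rim. The spring takes about 5 N to start moving and 13 N at the bottom stop (400 N/m), the weight on the ring included; the plug or the flask alone does not move it by its weight
- plug: turned wooden plug (about 120 g), at the start closing the ring. Origin at the centre of its flat underside, z up. From the underside up: stem 60 mm across to 14 mm, flange 78 mm across from 14 to 22 mm (it rests on the ring's upper face), upright round grip knob 30 mm across from 22 to 62 mm. It stands on its stem when set down
- flask: amber glass flask, about 250 g, standing on the bench. Origin: centre of the underside of its foot, z up. Foot 40 mm across; round bulb 90 mm across, centred 47 mm up; straight neck 32 mm across from 90 to 150 mm up (top, dark mouth). Origin about 44 mm above the bench when seated in the free ring, 24 mm fully pressed. Glass: keep its push on the cradle under 45 N
- flask_bulb (a point): centre of the flask's round bulb, 47 mm above its origin; seated, it is on the ring's axis, 31 mm above the ring's upper face
- tray: shallow square dark steel tray fixed on the bench, 150 x 150 mm outside, 22 mm high, walls and floor about 4 mm thick. Origin at the centre of its underside, x and y along its sides, z up. It and the flask may be on either side of the cradle
- tumbler: bystander: open amber glass tumbler, 72 mm across, 85 mm high; origin at the centre of its underside
- paperweight: bystander: solid green glass paperweight, 76 mm across, 54 mm high; origin at the centre of its underside
- mould: bystander: dark iron mould shaped like an eight-petalled flower, 90 mm across, 45 mm high; origin at the centre of its underside
- pincers: bystander: dark iron pincers lying flat along their own x, about 165 mm long, 30 mm wide, 9 mm high; origin at the pivot on the underside
- paddle: bystander: wooden-handled spatula lying along its own x, 190 mm long, low; origin on its underside
- block: bystander: small dark wooden block, 60 x 45 x 30 mm; origin at the centre of its underside
- jar: bystander: clear jar with a steel lid, 60 mm across, 70 mm high; origin at the centre of its underside
Things that resemble listed ones, but are neither listed nor needed, are in the scene too. What is shaped like the flask but blue or pink is not meant.

How it is judged:
On the way, in this order (a step that is already met when the one before it is completed fails the run):
1. the plug stands in the tray, let go (x of plug in the frame of tray between -0.045 and 0.045 m and y of plug in the frame of tray between -0.045 and 0.045 m and z of plug in the frame of tray below 0.012 m and angle between plug's own z axis and vertical below 0.2 rad and contact force between the fingers and plug below 0.3 N and linear speed of plug below 0.03 m/s), for 0.2 s.
2. the flask is lifted off the bench (height (world z) of flask above 0.02 m and contact force between the fingers and flask above 1 N), for 0.2 s.
At the end, for the whole second after the job is handed in: Bulb centre within 6 mm of the ring axis and 25-36 mm above the ring face, flask within 0.15 rad of upright, ring down over 16 of 20 mm; fingers on flask over 3 N, flask on ring over 5 N, robot not touching the cradle; plug upright in the tray, released, at rest (all of step 1 and value of joint ring above 0.016 m and horizontal distance between flask_bulb and ring_top below 0.006 m and z of flask_bulb in the frame of ring_top between 0.025 and 0.036 m and angle between flask's own z axis and vertical below 0.15 rad and contact force between the fingers and flask above 3 N and contact force between flask and cradle above 5 N and contact force between each of the arm, the fingers and cradle below 0.5 N); the arm keeps its last pose, push and grip.
It fails at once if another thing on the bench is moved by more than 40 mm (distance of any of tumbler, paperweight, mould, pincers, paddle, block, jar from where it was at the start of the episode above 0.04 m).
It fails at once if the flask is pushed onto the cradle with more than 45 N (contact force between flask and cradle above 45 N).
It fails at once if the flask is tipped by more than 60 degrees (angle between flask's own z axis and vertical above 1.05 rad).
It also fails if it takes over 53 s, if anything falls off the work surface, if the arm or the gripper's body presses on something with over 40 N, if the wrist force passes 120 N, or if a joint passes its speed limit or range.

## Robot

A 7-joint arm with a two-finger parallel gripper is mounted at the origin on the work surface. World frame = base frame: x ahead of the robot, y to its left, z up, the work surface at z = 0. Lengths are in m, angles in rad, forces in N, time in s.
With the tool pointing down it reaches from about 0.4 to 0.925 m from the base axis. Payload 5.6 kg.
Tool frame: the origin (TCP) lies at the very end of the fingers, on their centre line; the grasp point (between the pads) lies 19 mm behind it; z points along the fingers, y is the line along which they close (so a half turn about z gives the same grasp; the last joint's range is limited). The gripper opens to 85 mm and grips with 20 to 120 N. Pads are 22 mm wide; open, the fingers measure 114 mm over their backs; the gripper's body (76 mm by 85 mm) begins 54 mm behind the grasp point. The pads swing forward as they close: fully open they stand 13 mm farther back than shut.
Start: joints at [-1.257, 0.468, -0.012, 1.603, 0.006, 1.071, -0.056], TCP at [0.227, 0.609, 0.231] pointing down, gripper open.
Joint ranges: [-2.53, 2.53], [-0.31, 2.02], [-1.57, 1.55], [0.28, 2.44], [-1.29, 4.43], [0.15, 1.84], [-2.92, 2.92]. Speed limits (rad/s): [2.57, 2.57, 3.14, 3.14, 3.14, 3.14, 3.14].

## Interface

Orientations are given as a rotation vector (axis times angle).
In Python, from workcell import arm gives the robot as it stands.
- The arm moves only by the tool servo_tool, never from a script. Its argument "increments" is a list of rows, each a list of 7 numbers: the opening, from -1 (shut) to 1 (fully open), then the shift along the tool's x, y, z normalised to -1 to 1, where 1 is 25 mm, then the turn, a rotation vector about the tool's x, y, z normalised to -1 to 1, where 1 is 5 degrees. A call has 1 to 20 rows; each row shifts and turns the commanded pose from where the row before left it, along the tool's axes as they then stand; what a row does not reach is not made up. A row lasts 1/8 s, in which the tool goes at most 62.5 mm and 10.7 degrees, less where a joint would pass 70% of its speed; a pose out of reach is approached as far as the arm can. A call with a number of a shift or a turn outside -1 to 1 is refused whole. A call with a gripper value outside its range is refused whole. The fingers move at their own pace and stop on an object; "force" is the grip in N (left out, the last holds). Time passes only in rows, so rows that do not move let the fingers close. It gives the time, the measured TCP pose, the force, the opening and the grip force at its end, in the units of the state.
- arm.read_state(): the state, without advancing time (a new reading comes with each control period).
- arm.snapshot(name): name is "scene" or "top"; returns a dict with "pixels" (400x640x3 uint8, red, green, blue), "fx", "fy", "cx", "cy" (pixels), "dist" ([k1, k2, p1, p2, k3] as OpenCV has them; the pictures are not rectified), "T" (4x4, takes a point from camera to world coordinates). Camera axes: x right, y up, looking along -z (the intrinsics and any distortion apply to the point x, -y, -z); pixel columns grow to the right and rows downward; lengths in m; the calibration is good to about 2 mm. A picture is of the moment at which its call begins. There is no depth.
- arm.hand_in(): hands the job in; it is judged then, once.
The state is a dict: "time_s": time; "joint_pos": joint angles; "joint_velocities": joint speeds; "joint_efforts": joint torques, N m; "ee_pos": TCP position; "tcp_rot": TCP orientation; "wrist_force": force on the tool from outside, world axes, zero at the start; "moment": the same for the moment, N m; "finger_gap": finger opening in m; "grasp_force": force on a finger pad.
Only numpy, scipy, OpenCV 4.12 (cv2) and the standard library are available. Lean on these libraries where they do the work, as an engineer would, in place of code of your own. Each camera call takes 0.05 s, during which the arm holds its last target. There are 200 camera calls.

## Working session

There is one attempt and no reset: what is moved stays moved. The work goes in short steps, Python scripts to look and compute and a tool call to move; the robot and the scene stay as the last step left them, time stands still between calls to the robot, and variables do not carry over. Pictures are saved under pics/ and viewed, at most 10 in all, crops included, and the job is handed in when it is done.

Besides the shell and the picture viewer there is one more tool, called as name(argument=value, ...), one argument or row to a line, values as JSON. servo_tool: Moves the arm, as the interface text tells. Scaled input: -1 to 1 covers 25 mm each way for a shift and 5 degrees each way for a turn. Its arguments: {"type":"object","properties":{"increments":{"type":"array"},"force":{"type":"number"}},"required":["increments"]}

```bash
mkdir -p pics; cat > h.py <<'E'
import numpy as np, cv2, pickle
from workcell import arm
def snap(name,f):
    s=arm.snapshot(name); pickle.dump(s,open(f'{f}.pkl','wb'))
    cv2.imwrite(f'pics/{f}.png',cv2.cvtColor(np.asarray(s["pixels"],np.uint8),cv2.COLOR_RGB2BGR)); return s
def load(f): return pickle.load(open(f'{f}.pkl','rb'))
def K(s): return np.array([[s["fx"],0,s["cx"]],[0,s["fy"],s["cy"]],[0,0,1.]])
def ray(s,u,v):
    p=cv2.undistortPoints(np.array([[[u,v]]],float),K(s),np.array(s["dist"],float))[0,0]
    T=np.array(s["T"]); d=T[:3,:3]@np.array([p[0],-p[1],-1.]); return T[:3,3],d/np.linalg.norm(d)
def onz(s,u,v,z):
    o,d=ray(s,u,v); return o+d*(z-o[2])/d[2]
def proj(s,P):
    T=np.array(s["T"]); c=T[:3,:3].T@(np.array(P,float)-T[:3,3]); c=c*[1,-1,-1]
    return cv2.projectPoints(c.reshape(1,1,3),np.zeros(3),np.zeros(3),K(s),np.array(s["dist"],float))[0].ravel()
E
python3 - <<'E'
from h import *
for n in("scene","top"):
    s=snap(n,n+"0"); print(n,s["fx"],s["dist"],np.round(s["T"],3).tolist())
st=arm.read_state(); print(st)
E
```

```text
scene 373.17729956680614 [-0.01414706  0.          0.          0.          0.        ] [[-0.748, -0.566, 0.348, 0.873], [0.664, -0.627, 0.408, 0.306], [-0.013, 0.536, 0.844, 0.811], [0.0, 0.0, 0.0, 1.0]]
top 374.15332525914795 [-0.01125753  0.          0.          0.          0.        ] [[0.022, 0.999, -0.042, 0.496], [-1.0, 0.022, 0.007, -0.033], [0.008, 0.042, 0.999, 0.907], [0.0, 0.0, 0.0, 1.0]]
{'time_s': 0.1, 'joint_pos': array([-1.25700973,  0.46831519, -0.01159714,  1.60354964,  0.00597647,
        1.07135672, -0.05633442]), 'joint_velocities': array([-0.0001068 , -0.00220205,  0.00033472, -0.00098014, -0.00282635,
        0.00107956,  0.00041412]), 'joint_efforts': array([ 8.59397460e-04, -5.33513904e+01,  2.14676291e-02, -2.51963335e+01,
        1.15054569e-02,  4.28872168e-03,  1.16464372e-05]), 'ee_pos': array([0.22690648, 0.60857557, 0.23040914]), 'tcp_rot': array([-5.57615814e-01, -3.09151865e+00,  2.48689593e-03]), 'wrist_force': array([ 0.05311042, -0.70821434, -0.40660132]), 'moment': array([-0.00728443, -0.06669242, -0.00845806]), 'grasp_force': 0.0, 'finger_gap': 0.08554180386350486}
```

View pics/scene0.png

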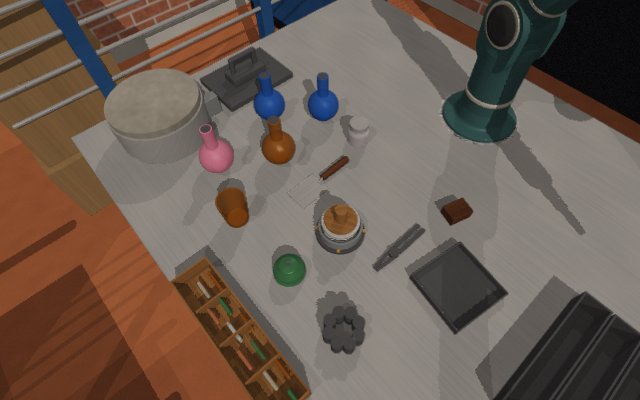

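View pics/top0.png

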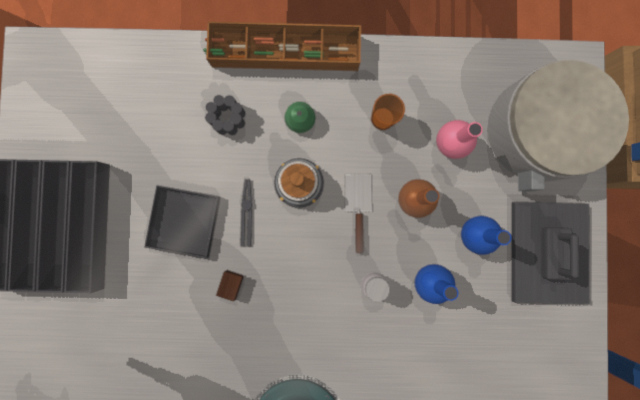

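The scene view shows the plug in the cradle at (341,222), the amber flask at (278,147) and the tray at (458,287). In the top view they are at (298,183), (418,198) with its mouth near (431,196), and (183,222). So the tray is on the +y side and the flask on the −y side. Next I measure them.

```bash
cat > meas.py <<'E'
from h import *
S,T=load("scene0"),load("top0")
def hsv(s): return cv2.cvtColor(np.asarray(s["pixels"],np.uint8),cv2.COLOR_RGB2HSV)
def blob(m,box):
    z=np.zeros_like(m); x0,y0,x1,y1=box; z[y0:y1,x0:x1]=m[y0:y1,x0:x1]
    cs,_=cv2.findContours(z,cv2.RETR_EXTERNAL,cv2.CHAIN_APPROX_NONE); return max(cs,key=cv2.contourArea)
def tri(a,b):
    (o1,d1),(o2,d2)=a,b; A=np.c_[d1,-d2]; t=np.linalg.lstsq(A,o2-o1,rcond=None)[0]
    p,q=o1+t[0]*d1,o2+t[1]*d2; return (p+q)/2,np.linalg.norm(p-q)
pts={}
for n,s,fb,pb in(("scene",S,(255,110,302,170),(318,198,366,245)),("top",T,(394,174,444,222),(272,158,326,206))):
    h=hsv(s); orange=((h[...,0]<22)&(h[...,1]>110)&(h[...,2]>40)).astype(np.uint8)*255
    c=blob(orange,fb); m=np.zeros_like(orange); cv2.drawContours(m,[c],-1,255,-1)
    # bulb = inscribed circle
    d=cv2.distanceTransform(m,cv2.DIST_L2,5); _,r,_,ctr=cv2.minMaxLoc(d)
    ys,xs=np.where(d>r-1.5); print(n,"flask bulb",xs.mean(),ys.mean(),"r",r,"bbox",cv2.boundingRect(c))
    pts[n]=ray(s,xs.mean(),ys.mean()); print("  on z.047",onz(s,xs.mean(),ys.mean(),.047).round(4))
    c=blob(orange,pb); e=cv2.fitEllipse(c); print(n,"plug",e,onz(s,*e[0],.068).round(4))
p,g=tri(pts["scene"],pts["top"]); print("bulb tri",p.round(4),"gap",g)
h=hsv(T); dark=(h[...,2]<100).astype(np.uint8)*255
c=blob(dark,(140,178,224,264)); r=cv2.minAreaRect(c); print("tray",r,onz(T,*r[0],.022).round(4),[onz(T,*q,.022).round(3).tolist() for q in cv2.boxPoints(r)])
a=cv2.resize(cv2.imread('pics/top0.png')[150:225,260:460],(800,300),interpolation=cv2.INTER_CUBIC)
b=cv2.resize(cv2.imread('pics/scene0.png')[105:255,250:400],(300,300),interpolation=cv2.INTER_CUBIC)
b=cv2.copyMakeBorder(b,0,0,0,500,cv2.BORDER_CONSTANT); cv2.imwrite('pics/crop1.png',np.vstack([a,b]))
E
python3 meas.py
```

```text
scene flask bulb 278.0 147.2 r 16.378297805786133 bbox (262, 118, 33, 46)
  on z.047 [ 0.5407 -0.2698  0.047 ]
scene plug ((340.1285095214844, 219.04232788085938), (29.590646743774414, 32.2288932800293), 92.13772583007812) [0.5757 0.0105 0.068 ]
top flask bulb 413.0 197.85294117647058 r 13.1968994140625 bbox (399, 180, 40, 37)
  on z.047 [ 0.5413 -0.2561  0.047 ]
top plug ((297.54010009765625, 180.25656127929688), (32.02414321899414, 32.34688949584961), 121.08373260498047) [0.574 0.01  0.068]
bulb tri [ 0.5438 -0.256   0.0602] gap 0.008897037665592954
tray ((186.62698364257812, 222.944580078125), (74.34712219238281, 63.921348571777344), 11.113040924072266) [0.4715 0.2714 0.022 ] [[0.412, 0.37, 0.022], [0.561, 0.347, 0.022], [0.531, 0.173, 0.022], [0.383, 0.197, 0.022]]
```

View pics/crop1.png

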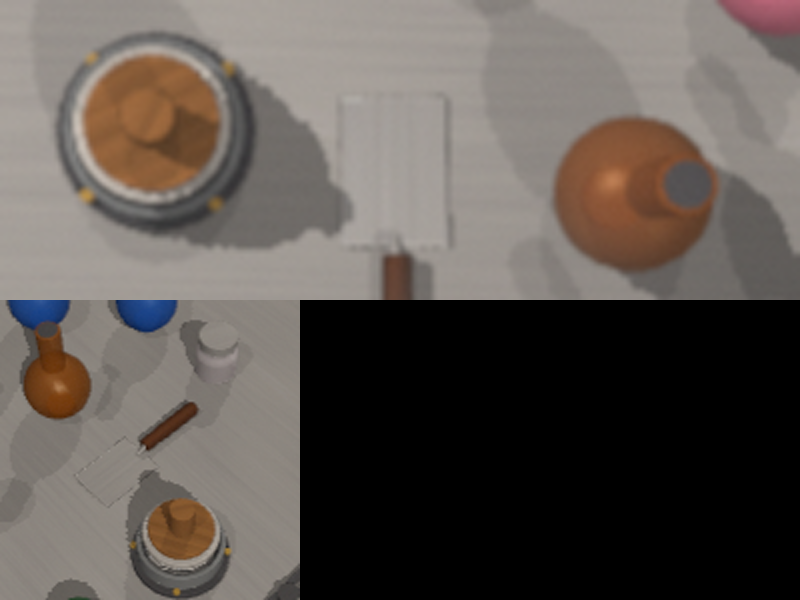

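The crop shows the top-view bulb centre at about (417.9,197.9), the mouth at (431.6,195.9) and the knob top at (296.4,178.9). In the scene view the mouth is at (273.4,120), the bulb at (278.2,146.8) and the knob top at (340.3,207.3). My first flask mask was pulled off by the grey mouth, so I recompute from these pixels and check them across both views.

```bash
cat > m2.py <<'E'
from h import *
S,T=load("scene0"),load("top0")
def tri(a,b):
    (o1,d1),(o2,d2)=a,b; t=np.linalg.lstsq(np.c_[d1,-d2],o2-o1,rcond=None)[0]
    p,q=o1+t[0]*d1,o2+t[1]*d2; return ((p+q)/2).round(4),np.linalg.norm(p-q).round(4)
for n,ps,pt,z in(("bulb",(278.2,146.8),(417.9,197.9),.047),("mouth",(273.4,120),(431.6,195.9),.15),("knob",(340.3,207.3),(296.4,178.9),.108),("flange",(340.1,219),(297.5,180.3),.068)):
    print(n,"scene",onz(S,*ps,z).round(4),"top",onz(T,*pt,z).round(4),"tri",*tri(ray(S,*ps),ray(T,*pt)))
h=cv2.cvtColor(np.asarray(T["pixels"],np.uint8),cv2.COLOR_RGB2HSV)
g=h[...,2].astype(int)
for th in(60,75,90,105):
    m=np.zeros((400,640),np.uint8); m[175:268,135:230]=(g[175:268,135:230]<th)*255
    c=max(cv2.findContours(m,0,1)[0],key=cv2.contourArea); c=cv2.convexHull(c); q=cv2.approxPolyDP(c,6,True)[:,0]
    print(th,q.tolist())
q=np.array([onz(S,u,v,.022) for u,v in((458,241),(508,291),(458,333),(409,281))]); print("tray scene",q.round(3).tolist(),q.mean(0))
q=np.array([onz(T,u,v,.022) for u,v in((157,186),(219,195),(209,258),(146,248))]); print("tray top",q.round(3).tolist(),q.mean(0))
for nm,px in(("pincers",(248,212)),("block",(230,286)),("paddle0",(358,190)),("paddle1",(360,250)),("jar",(377,288)),("tumbler",(383,118)),("blue1",(435,284)),("blue2",(480,235)),("pink",(456,140)),("pap",(300,117))): print(nm,onz(T,*px,.03).round(3))
E
python3 m2.py
python3 - <<'E'
import cv2
a=cv2.resize(cv2.imread('pics/top0.png')[175:270,135:235],None,fx=4,fy=4,interpolation=cv2.INTER_CUBIC)
b=cv2.resize(cv2.imread('pics/scene0.png')[235:340,405:515],None,fx=3.619,fy=3.619,interpolation=cv2.INTER_CUBIC)
print(a.shape,b.shape); cv2.imwrite('pics/crop2.png',cv2.hconcat([a,b[:380]]))
E
```

```text
bulb scene [ 0.5394 -0.2705  0.047 ] top [ 0.5415 -0.2675  0.047 ] tri [ 0.5415 -0.2664  0.0521] 0.0007
mouth scene [ 0.5409 -0.268   0.15  ] top [ 0.5407 -0.2673  0.15  ] tri [ 0.5409 -0.2675  0.1503] 0.0006
knob scene [0.5713 0.005  0.108 ] top [0.5731 0.0105 0.108 ] tri [0.5734 0.009  0.1151] 0.0028
flange scene [0.5757 0.0104 0.068 ] top [0.5739 0.0101 0.068 ] tri [0.5744 0.0099 0.0658] 0.0009
60 [[179, 191], [156, 247], [146, 245], [157, 187]]
75 [[208, 196], [163, 248], [146, 246], [157, 186]]
90 [[157, 186], [219, 198], [209, 258], [145, 246]]
105 [[156, 186], [219, 197], [216, 260], [145, 246]]
tray scene [[0.393, 0.219, 0.022], [0.409, 0.366, 0.022], [0.56, 0.348, 0.022], [0.551, 0.208, 0.022]] [0.4785079  0.28518459 0.022     ]
tray top [[0.557, 0.345, 0.022], [0.539, 0.197, 0.022], [0.39, 0.216, 0.022], [0.411, 0.365, 0.022]] [0.47432425 0.28068272 0.022     ]
pincers [0.5   0.126 0.03 ]
block [0.328 0.163 0.03 ]
paddle0 [ 0.558 -0.131  0.03 ]
paddle1 [ 0.418 -0.138  0.03 ]
jar [ 0.33  -0.179  0.03 ]
tumbler [ 0.73  -0.187  0.03 ]
blue1 [ 0.342 -0.315  0.03 ]
blue2 [ 0.458 -0.42   0.03 ]
pink [ 0.682 -0.361  0.03 ]
pap [0.728 0.01  0.03 ]
(380, 400, 3) (380, 398, 3)
```

View pics/crop2.png

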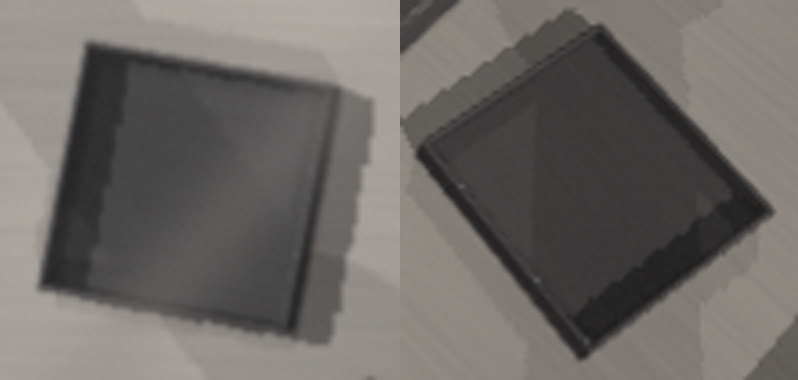

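Both views agree to 2–3 mm, and the heights match what is given: bulb 52 against 47 mm, mouth 150, flange 66 against 68. The tray rim also measures about 150 mm.
- plug and ring axis at (0.574, 0.010)
- flask at (0.541, −0.267)
- tray at (0.475, 0.282)

I turn the tool to line up with the world axes, then head for the plug.

servo_tool(
  increments=[
    [1,0,0,0,0,0,-0.82],
    [1,0,0,0,0,0,-0.82],
    [1,0,0,0,0,0,-0.82],
    [1,0,0,0,0,0,-0.82],
    [1,0,0,0,0,0,-0.82],
    [1,-0.57,-1,0,0,0,0],
    [1,-0.57,-1,0,0,0,0],
    [1,-0.57,-1,0,0,0,0],
    [1,-0.57,-1,0,0,0,0],
    [1,-0.57,-1,0,0,0,0],
    [1,-0.57,-1,0,0,0,0],
    [1,-0.57,-1,0,0,0,0],
    [1,-0.57,-1,0,0,0,0],
    [1,-0.57,-1,0,0,0,0],
    [1,-0.57,-1,0,0,0,0],
    [1,0,0,0,0,0,0],
  ],
  force=40,
)

```text
time_s: 2.1
ee_pos: [0.371, 0.357, 0.2311]
tcp_rot: [0.005, 3.141, -0.002]
wrist_force: [-0.3, 0.6, -0.2]
finger_gap: 0.0853
grasp_force: 0.0
```

servo_tool(
  increments=[
    [1,-0.58,-0.99,0,0,0,0],
    [1,-0.58,-0.99,0,0,0,0],
    [1,-0.58,-0.99,0,0,0,0],
    [1,-0.58,-0.99,0,0,0,0],
    [1,-0.58,-0.99,0,0,0,0],
    [1,-0.58,-0.99,0,0,0,0],
    [1,-0.58,-0.99,0,0,0,0],
    [1,-0.58,-0.99,0,0,0,0],
    [1,-0.58,-0.99,0,0,0,0],
    [1,-0.58,-0.99,0,0,0,0],
    [1,-0.58,-0.99,0,0,0,0],
    [1,-0.58,-0.99,0,0,0,0],
    [1,-0.58,-0.99,0,0,0,0],
    [1,-0.58,-0.99,0,0,0,0],
    [1,0,0,0.8,0,0,0],
    [1,0,0,0.8,0,0,0],
    [1,0,0,0.8,0,0,0],
    [1,0,0,0.8,0,0,0],
    [1,0,0,0,0,0,0],
  ],
)

```text
time_s: 4.47
ee_pos: [0.572, 0.0141, 0.1496]
tcp_rot: [0.004, -3.138, -0.0]
wrist_force: [-0.5, 0.0, 0.6]
finger_gap: 0.0855
grasp_force: 0.0
```

```bash
python3 - <<'E'
from h import *
s=snap("scene","s1"); print(arm.read_state()["joint_pos"].round(2))
E
```

```text
[-0.25  0.44  0.21  1.87 -0.12  0.84  1.6 ]
```

View pics/s1.png

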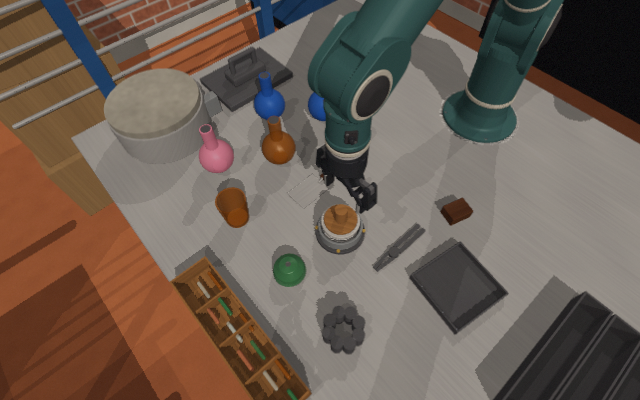

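The gripper stands over the knob at pixel (341,215) and nothing else is near it. I correct by 2 and 4 mm, go down and grip.

servo_tool(
  increments=[
    [1,-0.08,-0.16,0.8,0,0,0],
    [1,0,0,0.8,0,0,0],
    [1,0,0,0.7,0,0,0],
    [1,0,0,0.56,0,0,0],
    [1,0,0,0,0,0,0],
    [-1,0,0,0,0,0,0],
    [-1,0,0,0,0,0,0],
    [-1,0,0,0,0,0,0],
    [-1,0,0,0,0,0,0],
    [-1,0,0,0,0,0,0],
    [-1,0,0,0,0,0,0],
  ],
  force=40,
)

```text
time_s: 5.9
ee_pos: [0.5754, 0.0089, 0.0801]
tcp_rot: [-0.001, 3.141, 0.0]
wrist_force: [-1.3, -0.5, 3.3]
finger_gap: 0.029
grasp_force: 40.4
```

The knob is gripped with a 29 mm gap, close to its 30 mm. I lift it and carry it to above the tray.

servo_tool(
  increments=[
    [-1,0,0,-0.4,0,0,0],
    [-1,0,0,-0.7,0,0,0],
    [-1,0,0,-0.8,0,0,0],
    [-1,0,0,-0.6,0,0,0],
    [-1,0.36,1,0,0,0,0],
    [-1,0.36,1,0,0,0,0],
    [-1,0.36,1,0,0,0,0],
    [-1,0.36,1,0,0,0,0],
    [-1,0.36,1,0,0,0,0],
    [-1,0.36,1,0,0,0,0],
    [-1,0.36,1,0,0,0,0],
    [-1,0.36,1,0,0,0,0],
    [-1,0.36,1,0,0,0,0],
    [-1,0.36,1,0,0,0,0],
    [-1,0.36,0.9,0,0,0,0],
    [-1,0,0,0,0,0,0],
    [-1,0,0,0,0,0,0],
  ],
)

```text
time_s: 8.02
ee_pos: [0.4763, 0.2803, 0.1426]
tcp_rot: [-0.0, 3.141, -0.001]
wrist_force: [0.5, -1.4, -2.1]
finger_gap: 0.0288
grasp_force: 40.3
```

```bash
python3 - <<'E'
from h import *
s=snap("scene","s2"); t=snap("top","t2")
a=cv2.imread('pics/s2.png')[100:400,300:600]; b=cv2.imread('pics/t2.png')[100:400,120:480]; cv2.imwrite('pics/c2.png',cv2.hconcat([a,b]))
E
```

```text
(no output)
```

View pics/c2.png

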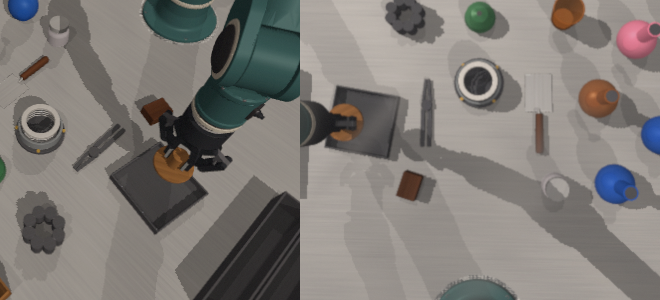

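The plug hangs over the tray, at left-panel pixel (173,165). The ring is empty and visible at right-panel (479,82). I set the plug down and let go.

servo_tool(
  increments=[
    [-1,0,0,0.9,0,0,0],
    [-1,0,0,0.9,0,0,0],
    [-1,0,0,0.9,0,0,0],
    [-1,0,0,0.8,0,0,0],
    [-1,0,0,0.4,0,0,0],
    [-1,0,0,0.2,0,0,0],
    [-1,0,0,0,0,0,0],
    [-1,0,0,0,0,0,0],
  ],
)

```text
time_s: 9.12
ee_pos: [0.4764, 0.2815, 0.0405]
tcp_rot: [-0.001, 3.141, 0.001]
wrist_force: [-0.2, 0.1, -1.8]
finger_gap: 0.0288
grasp_force: 40.3
```

```bash
python3 - <<'E'
from h import *
s=load("t2"); g=cv2.cvtColor(np.asarray(s["pixels"],np.uint8),cv2.COLOR_RGB2GRAY)
print("rows",g[183,270:328].tolist()); print("cols",g[155:212,299].tolist())
c=cv2.HoughCircles(g[140:225,255:345],cv2.HOUGH_GRADIENT_ALT,1,2,param1=150,param2=.5,minRadius=8,maxRadius=30); print(c)
if c is not None:
    for u,v,r in c[0]: print(r,onz(s,u+255,v+140,.06).round(4),onz(s,u+255,v+140,.04).round(4))
E
```

```text
rows [167, 166, 160, 143, 111, 102, 124, 131, 164, 195, 203, 202, 195, 156, 89, 53, 48, 47, 47, 49, 52, 64, 63, 54, 55, 66, 72, 65, 55, 54, 54, 55, 57, 58, 59, 56, 55, 63, 67, 68, 68, 91, 169, 202, 201, 200, 189, 144, 93, 92, 88, 72, 63, 77, 101, 113, 115, 113]
cols [153, 152, 141, 109, 107, 127, 167, 196, 199, 201, 197, 154, 86, 55, 53, 52, 55, 64, 63, 55, 50, 61, 69, 64, 54, 52, 56, 55, 54, 58, 60, 58, 55, 53, 54, 53, 53, 56, 54, 79, 158, 197, 201, 200, 187, 139, 80, 83, 101, 89, 64, 60, 70, 95, 130, 150, 152]
[[[42.        41.        20.796019 ]
  [56.        47.        25.300093 ]
  [39.        26.        27.17763  ]
  [70.        55.        16.633049 ]
  [68.        49.        18.842031 ]
  [30.        19.        18.533648 ]
  [56.        47.        12.825839 ]
  [33.        15.        20.43491  ]
  [47.        54.        15.416377 ]
  [77.        50.        12.395409 ]
  [26.        16.        15.9880905]
  [28.        12.        16.064098 ]
  [27.        22.        15.756873 ]]]
20.796019 [0.573  0.0116 0.06  ] [0.5749 0.0126 0.04  ]
25.300093 [ 0.5601 -0.0205  0.06  ] [ 0.5616 -0.0202  0.04  ]
27.17763 [0.6071 0.0192 0.06  ] [0.6097 0.0205 0.04  ]
16.633049 [ 0.5427 -0.0526  0.06  ] [ 0.5438 -0.0531  0.04  ]
18.842031 [ 0.5562 -0.0478  0.06  ] [ 0.5576 -0.0482  0.04  ]
18.533648 [0.6226 0.0401 0.06  ] [0.6256 0.0418 0.04  ]
12.825839 [ 0.5601 -0.0205  0.06  ] [ 0.5616 -0.0202  0.04  ]
20.43491 [0.6319 0.0335 0.06  ] [0.6352 0.0351 0.04  ]
15.416377 [ 5.438e-01 -5.000e-04  6.000e-02] [5.449e-01 3.000e-04 4.000e-02]
12.395409 [ 0.5544 -0.0683  0.06  ] [ 0.5558 -0.0691  0.04  ]
15.9880905 [0.6293 0.0494 0.06  ] [0.6324 0.0513 0.04  ]
16.064098 [0.6385 0.0451 0.06  ] [0.6419 0.0469 0.04  ]
15.756873 [0.6156 0.0468 0.06  ] [0.6184 0.0486 0.04  ]
```

The ring edges give a centre pixel of (297.4,180.4), so the ring axis is again at (0.574, 0.010). I lower 2 mm more, release and retreat.

servo_tool(
  increments=[
    [-1,0,0,0.08,0,0,0],
    [-1,0,0,0,0,0,0],
    [0,0,0,0,0,0,0],
    [1,0,0,0,0,0,0],
    [1,0,0,0,0,0,0],
    [1,0,0,0,0,0,0],
    [1,0,0,0,0,0,0],
    [1,0,0,0,0,0,0],
    [1,0,0,-0.6,0,0,0],
    [1,0,0,-1,0,0,0],
    [1,0,0,-1,0,0,0],
    [1,0,0,-1,0,0,0],
    [1,0,0,-1,0,0,0],
    [1,0,0,-1,0,0,0],
    [1,0,0,-1,0,0,0],
    [1,0,0,-0.8,0,0,0],
    [1,0,0,0,0,0,0],
  ],
)

```text
time_s: 11.25
ee_pos: [0.4768, 0.2818, 0.2252]
tcp_rot: [-0.001, 3.138, 0.004]
wrist_force: [0.5, 0.0, -0.5]
finger_gap: 0.0851
grasp_force: 0.0
```

servo_tool(
  increments=[
    [1,-0.12,-1,0,0,0,0],
    [1,-0.12,-1,0,0,0,0],
    [1,-0.12,-1,0,0,0,0],
    [1,-0.12,-1,0,0,0,0],
    [1,-0.12,-1,0,0,0,0],
    [1,-0.12,-1,0,0,0,0],
    [1,-0.12,-1,0,0,0,0],
    [1,-0.12,-1,0,0,0,0],
    [1,-0.12,-1,0,0,0,0],
    [1,-0.12,-1,0,0,0,0],
    [1,-0.12,-1,0,0,0,0],
    [1,-0.12,-1,0,0,0,0],
    [1,-0.12,-1,0,0,0,0],
    [1,-0.12,-1,0,0,0,0],
    [1,-0.12,-1,0,0,0,0],
    [1,-0.12,-1,0,0,0,0],
    [1,-0.12,-1,0,0,0,0],
    [1,-0.12,-1,0,0,0,0],
    [1,-0.12,-1,0,0,0,0],
    [1,0,0,0,0,0,0],
  ],
)

```text
time_s: 13.75
ee_pos: [0.5324, -0.1957, 0.2221]
tcp_rot: [-0.004, -3.14, 0.001]
wrist_force: [-0.3, 0.9, -1.1]
finger_gap: 0.0854
grasp_force: 0.0
```

```bash
python3 - <<'E'
from h import *
s=snap("scene","s3"); t=snap("top","t3"); st=arm.read_state(); print(st["ee_pos"],st["joint_pos"].round(2))
a=cv2.imread('pics/s3.png')[80:380,220:520]; b=cv2.imread('pics/t3.png')[80:380,120:480]; cv2.imwrite('pics/c3.png',cv2.hconcat([a,b]))
E
```

```text
[ 0.53282966 -0.1929764   0.2221211 ] [-0.03  0.35  0.4   1.84 -0.16  0.99  2.01]
```

View pics/c3.png

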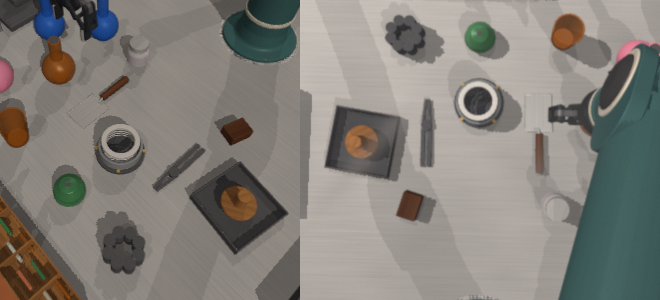

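The plug stands upright in the middle of the tray, at left-panel (239,203) and right-panel (361,141). Now to the flask.

servo_tool(
  increments=[
    [1,-0.11,-0.99,0,0,0,0],
    [1,-0.11,-0.99,0,0,0,0],
    [1,-0.11,-0.99,0,0,0,0],
    [1,0,0,0.6,0,0,0],
    [1,0,0,0.6,0,0,0],
    [1,0,0,0,0,0,0],
    [1,0,0,0,0,0,0],
  ],
)

```text
time_s: 14.72
ee_pos: [0.5419, -0.2669, 0.1927]
tcp_rot: [0.003, -3.141, -0.001]
wrist_force: [0.0, -0.1, -0.2]
finger_gap: 0.0858
grasp_force: 0.0
```

servo_tool(
  increments=[
    [1,0,0,0.8,0,0,0],
    [1,0,0,0.8,0,0,0],
    [1,0,0,0.8,0,0,0],
    [1,0,0,0.7,0,0,0],
    [1,0,0,0.4,0,0,0],
    [1,0,0,0,0,0,0],
    [-1,0,0,0,0,0,0],
    [-1,0,0,0,0,0,0],
    [-1,0,0,0,0,0,0],
    [-1,0,0,0,0,0,0],
    [-1,0,0,0,0,0,0],
    [-1,0,0,0,0,0,0],
  ],
  force=60,
)

```text
time_s: 16.23
ee_pos: [0.5421, -0.2683, 0.106]
tcp_rot: [-0.001, 3.14, -0.001]
wrist_force: [-0.8, -0.6, 5.9]
finger_gap: 0.0307
grasp_force: 59.6
```

The neck is held with a 31 mm gap. I lift it and carry it over the ring, aiming for TCP (0.575, 0.009).

servo_tool(
  increments=[
    [-1,0,0,-0.3,0,0,0],
    [-1,0,0,-0.6,0,0,0],
    [-1,0,0,-0.9,0,0,0],
    [-1,0,0,-0.9,0,0,0],
    [-1,0,0,-0.7,0,0,0],
    [-1,0,0,-0.3,0,0,0],
    [-1,-0.11,0.5,0,0,0,0],
    [-1,-0.11,0.9,0,0,0,0],
    [-1,-0.11,1,0,0,0,0],
    [-1,-0.11,1,0,0,0,0],
    [-1,-0.11,1,0,0,0,0],
    [-1,-0.11,1,0,0,0,0],
    [-1,-0.11,1,0,0,0,0],
    [-1,-0.11,1,0,0,0,0],
    [-1,-0.11,1,0,0,0,0],
    [-1,-0.11,1,0,0,0,0],
    [-1,-0.11,1,0,0,0,0],
    [-1,-0.11,0.7,0,0,0,0],
    [-1,0,0,0,0,0,0],
    [-1,0,0,0,0,0,0],
  ],
)

```text
time_s: 18.73
ee_pos: [0.5741, 0.0085, 0.1976]
tcp_rot: [-0.0, -3.141, 0.001]
wrist_force: [0.1, -0.5, -3.7]
finger_gap: 0.031
grasp_force: 59.7
```

```bash
python3 - <<'E'
from h import *
s=snap("scene","s4"); t=snap("top","t4"); st=arm.read_state(); print(st["ee_pos"],st["wrist_force"])
a=cv2.resize(cv2.imread('pics/s4.png')[130:270,270:410],None,fx=2.8,fy=2.8,interpolation=2); b=cv2.resize(cv2.imread('pics/t4.png')[120:260,230:370],None,fx=2.8,fy=2.8,interpolation=2); cv2.imwrite('pics/c4.png',cv2.hconcat([a,b]))
E
```

```text
[0.57423049 0.00816244 0.19777169] [ 0.44418672  0.21644525 -2.99647642]
```

View pics/c4.png

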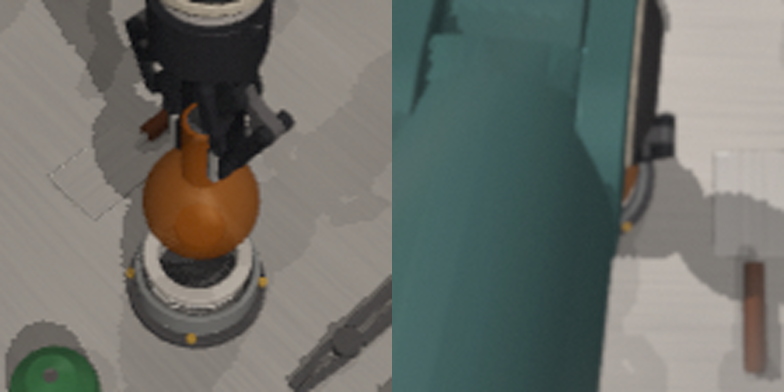

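The flask hangs upright over the ring: bulb at left-panel (201,200), ring at (198,268). I descend to just above seating, where the TCP would be at about 0.150.

servo_tool(
  increments=[
    [-1,-0.03,0.03,0.4,0,0,0],
    [-1,0,0,0.5,0,0,0],
    [-1,0,0,0.4,0,0,0],
    [-1,0,0,0.3,0,0,0],
    [-1,0,0,0.15,0,0,0],
    [-1,0,0,0,0,0,0],
    [-1,0,0,0,0,0,0],
  ],
)

```text
time_s: 19.7
ee_pos: [0.5754, 0.0104, 0.1544]
tcp_rot: [-0.001, 3.141, 0.0]
wrist_force: [-0.3, -0.3, -2.5]
finger_gap: 0.0303
grasp_force: 59.7
```

```bash
python3 - <<'E'
from h import *
s=load("s4")
print("pred bulb px",proj(s,(.574,.0085,.1387)),"seen ~(341.5,201)")
st=arm.read_state(); print(st["ee_pos"],st["wrist_force"])
E
```

```text
pred bulb px [340.82361582 201.60139623] seen ~(341.5,201)
[0.57540203 0.01036979 0.15437146] [-0.27246693 -0.34159019 -2.50215932]
```

servo_tool(
  increments=[
    [-1,0,0,0.08,0,0,0],
    [-1,0,0,0.08,0,0,0],
    [-1,0,0,0.08,0,0,0],
    [-1,0,0,0.08,0,0,0],
    [-1,0,0,0.08,0,0,0],
    [-1,0,0,0,0,0,0],
  ],
)

```text
time_s: 20.45
ee_pos: [0.5755, 0.0102, 0.1443]
tcp_rot: [-0.001, 3.141, -0.0]
wrist_force: [-0.5, -1.3, 4.0]
finger_gap: 0.0304
grasp_force: 60.3
```

Contact force is about 6.5 N, so the ring has moved roughly 4 mm. I keep pressing in small steps.

servo_tool(
  increments=[
    [-1,0,0,0.08,0,0,0],
    [-1,0,0,0.08,0,0,0],
    [-1,0,0,0.08,0,0,0],
    [-1,0,0,0.08,0,0,0],
    [-1,0,0,0.08,0,0,0],
    [-1,0,0,0.08,0,0,0],
    [-1,0,0,0,0,0,0],
    [-1,0,0,0,0,0,0],
  ],
)

```text
time_s: 21.45
ee_pos: [0.5756, 0.0102, 0.1327]
tcp_rot: [-0.001, 3.14, 0.0]
wrist_force: [-1.3, -1.9, 8.4]
finger_gap: 0.0306
grasp_force: 60.6
```

servo_tool(
  increments=[
    [-1,0,0,0.08,0,0,0],
    [-1,0,0,0.08,0,0,0],
    [-1,0,0,0.04,0,0,0],
    [-1,0,0,0,0,0,0],
    [-1,0,0,0,0,0,0],
  ],
)

```text
time_s: 22.08
ee_pos: [0.5762, 0.0099, 0.1294]
tcp_rot: [-0.001, 3.139, 0.001]
wrist_force: [-4.3, -2.0, 19.9]
finger_gap: 0.0308
grasp_force: 62.1
```

Wrist force has jumped to 19.9 N against about 10.5 N from the spring alone, so the ring is on its stop at about 22 N, under the 45 N limit. I check by eye that it holds steady.

servo_tool(
  increments=[
    [-1,0,0,0,0,0,0],
    [-1,0,0,0,0,0,0],
    [-1,0,0,0,0,0,0],
    [-1,0,0,0,0,0,0],
  ],
)

```text
time_s: 22.58
ee_pos: [0.5762, 0.0099, 0.1294]
tcp_rot: [-0.001, 3.139, 0.001]
wrist_force: [-4.2, -2.5, 18.9]
finger_gap: 0.0309
grasp_force: 62.1
```

```bash
python3 - <<'E'
from h import *
s=snap("scene","s5"); st=arm.read_state(); print(st["ee_pos"],st["wrist_force"])
a=cv2.resize(cv2.imread('pics/s5.png')[130:350,260:520],None,fx=2.5,fy=2.5,interpolation=2); cv2.imwrite('pics/c5.png',a)
print(proj(s,(.575,.0095,.071)))
E
```

```text
[0.57617499 0.00989009 0.12939312] [-4.98822475 -2.71918771 19.53638493]
[340.07609943 217.92831948]
```

View pics/c5.png

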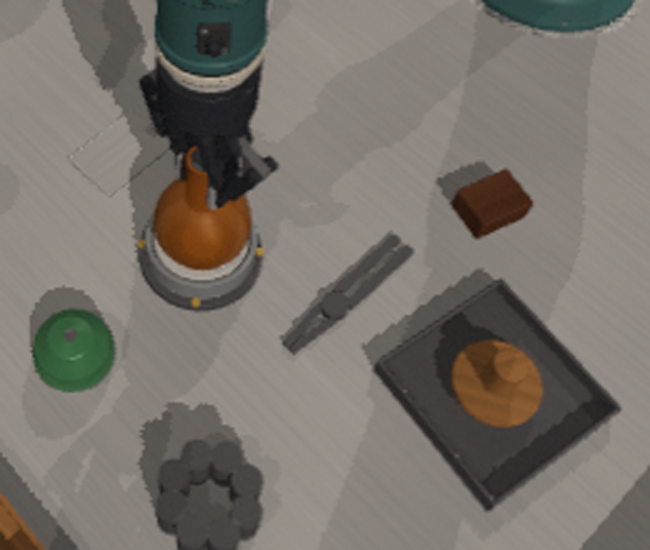

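The picture shows the flask upright and seated, with the bulb at about crop (201,225), full-frame (340,220), where I expected (340,218). The ring is flush with the housing rim, the plug stands in the tray at crop (497,383), and the other things are where they were. Handing in.

```bash
python3 -c "
from workcell import arm
print(arm.hand_in())"
```

```text
the job is handed in; nothing more can be done
None
```

The job is handed in, verdict not shown: the plug stands in the tray, and the flask is still held upright in the ring, pressed onto its bottom stop with about 22 N.

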